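# Press a connector cover home on the hand spindle press

## Task

Push the loaded slide of the twin-column bench press in under the ram until it meets its stop. Then press the connector's cover down: push the hand wheel on top round clockwise, seen from above, by its upright handle through exactly one full turn, so that the handle ends where it began. Work with gentle fingertip pushes only: grip and lift nothing, leave everything else on the bench where it is, and finish with the hand clear.

Things in the scene. Friction and masses are not known exactly. Their poses are not given: they have to be found in the camera images.
- press: twin-column hand spindle press, grey cast bed bolted to the bench, 220 mm (its x) by 140 mm (its y) and 22 mm thick, with a 92 mm wide slide way running out to y = 205 mm. Two steel columns (diameter 22) at x = -80 and +80 mm carry a crosshead 205 by 56 mm, from 145 to 180 mm above the bench. The origin is on the bench, on the spindle's vertical axis; x runs from column to column, y along the slide way, outwards; z up. It does not move.
- push_face (a point): on the loaded slide: the middle of the outer face of its upright aluminium push plate, 58 mm wide (along press x), 8 mm thick, from 37 to 84 mm above the bench; this point is 66 mm above the bench and, with the slide home, 175 mm from the spindle axis. The face looks along press +y; push it along press -y.
- slide (a joint): how far the slide is out (m): 0 = home against its stop, housing under the ram; it starts about 45 to 75 mm out. Stays where it is left; about 3 N to push.
- wheel: the aluminium hand wheel on top of the press, turning about the vertical spindle axis: three spokes, a hub whose nut tops out 228 mm above the bench, and a rim 154 mm over all, 16 mm thick, its top 220 mm above the bench; it keeps its height. The origin is on the spindle axis at bench level; its x axis points to the upright handle.
- handle_mid (a point): middle of the black upright handle of the hand wheel, a freely revolving barrel 23 mm in diameter and 60 mm tall, standing on the wheel over the end of a spoke, its axis 62 mm from the spindle axis; this point is 254 mm above the bench, the handle from 224 to 284 mm. Its angle round the axis differs each time.
- spindle (a joint): angle the wheel and its spindle have turned (rad), 0 at the start, growing clockwise seen from above; each turn lowers the ram's round nose 6 mm out of the spindle. About 0.25 N m to turn (4 N at the handle); it stays where it is left and does not coast.
- cover (a joint): how far the light-grey cover (36 by 29 mm) on the black connector housing in the slide's nest has been pressed down (m): 0 at the start, about 0.0045 after one turn with the slide home, 0.005 at the very bottom. The ram starts 1.5 mm above it.
- housing_a: loose connector housing with its cover, waiting on the bench beside the slide way, 40 x 34 x 29 mm; origin under its centre
- housing_b: another loose housing, the same, next to it (the two may be swapped); origin under its centre
- bracket: loose bent steel bracket, 60 x 26 mm, upright leg 27 mm tall; origin under its centre
- screwdriver: loose black cordless screwdriver lying beside the press, 225 mm long, 38 mm thick, origin under its middle, tip along its x
- dish: loose shallow round metal dish, 90 mm across, 14 mm high; origin under its centre
- bottle: loose white bottle with a black cap, 52 mm across, 115 mm tall; origin under its centre

How it is judged:
By the outcome, as a careful person would: the job done as asked, in the order asked, and still so for the second after the job is handed in, with the robot touching nothing.
It also fails if it takes over 70 s, if anything falls off the work surface, if the arm or the gripper's body presses on something with over 40 N, if the wrist force passes 120 N, or if a joint passes its speed limit or range.

## Robot

A 6-joint arm with a two-finger parallel gripper is mounted at the origin on the work surface. World frame = base frame: x ahead of the robot, y to its left, z up, the work surface at z = 0. Lengths are in m, angles in rad, forces in N, time in s.
With the tool pointing down it reaches from about 0.4 to 0.825 m from the base axis. Payload 7 kg.
Tool frame: the origin (TCP) lies at the very end of the fingers, on their centre line; the grasp point (between the pads) lies 19 mm behind it; z points along the fingers, y is the line along which they close (so a half turn about z gives the same grasp; the last joint's range is limited). The gripper opens to 88 mm and grips with 3 to 60 N. Pads are 19 mm wide; open, the fingers measure 130 mm over their backs; the gripper's body (78 mm by 193 mm) begins 47 mm behind the grasp point.
Start: joints at [-1.06, 0.359, 0.012, 0, -1.224, -0.288], TCP at [0.149, -0.658, 0.227] pointing down, gripper open.
Joint ranges: [-3.07, 3.07], [-1.43, 2.12], [-1.02, 1.25], [-3.03, 1.67], [-3.05, -0], [-3.03, 3.03]. Speed limits (rad/s): [2.39, 2.39, 3.01, 3.14, 3.14, 3.14].

## Interface

Orientations are given as [roll, pitch, yaw] about the fixed x, y, z axes, in that order (R = Rz(yaw) Ry(pitch) Rx(roll)).
In Python, from station import arm, vision gives the robot as it stands. The module is installed in compiled form; this text tells all that it offers.
- The arm moves only by the tool jog_arm, never from a script. Its argument "steps" is a list that holds one entry, the list of rows, each a list of 7 numbers: the closure in counts, from 0 (fully open) to 255 (shut), then the shift along the tool's x, y, z scaled (see below), then the turn, a rotation vector about the tool's x, y, z scaled (see below). In form: [[[grip, dx, dy, dz, rx, ry, rz], ...]]. A call has 1 to 8 rows; each row is the pose to reach, as a shift and turn from the pose commanded when the call began, along the tool's axes at that moment; what a row does not reach only later rows make up. The controller multiplies each number of a shift by 250 mm and each number of a turn by 45 degrees. A row lasts 1/10 s, in which the tool goes at most 50 mm and 8.59 degrees, less where a joint would pass 70% of its speed; a pose out of reach is approached as far as the arm can. A call with a number of a shift or a turn outside -1 to 1 is refused whole. A call with a gripper value outside its range is refused whole. The fingers move at their own pace and stop on an object; "newtons" is the grip in N (left out, the last holds). Time passes only in rows, so rows that repeat a pose let the fingers close. It gives the time, the measured TCP pose, the force, the opening and the grip force at its end, in the units of the state.
- arm.get_state(): the state, without advancing time (a new reading comes with each control period).
- vision.grab_frame(name): name is "scene" or "top" or "wrist"; returns a dict with "color" (480x640x3 uint8, red, green, blue), "vfov" (degrees; the focal length in pixels is half the picture's height over the tangent of half this angle, whatever the lens; pixels are square), "cx", "cy" (the principal point, pixels), "k1" (the pictures are not rectified: a ray, as slopes to the right and down, at radius r is drawn at 1 + k1 r^2 times it, then the intrinsics apply), "extrinsics" (4x4, takes a point from world to camera coordinates). Camera axes: x right, y down, z forward; pixel columns grow to the right and rows downward; lengths in m; the calibration is good to about 2 mm. A picture is of the moment at which its call begins. There is no depth.
- arm.job_done(): hands the job in; it is judged then, once.
The state is a dict: "t": time; "q": joint angles; "qd": joint speeds; "joint_efforts": joint torques, N m; "eef_pos": TCP position; "ee_rot": TCP orientation; "force": force on the tool from outside, world axes, zero at the start; "moment": the same for the moment, N m; "width": finger opening in m; "gripper_force": force on a finger pad.
Only numpy, scipy, OpenCV 4.12 (cv2) and the standard library are available. Lean on these libraries where they do the work, as an engineer would, in place of code of your own. Each camera call takes 0.05 s, during which the arm holds its last target. There are 200 camera calls.

## Working session

There is one attempt and no reset: what is moved stays moved. The work goes in short steps, Python scripts to look and compute and a tool call to move; the robot and the scene stay as the last step left them, time stands still between calls to the robot, and variables do not carry over. Pictures are saved under pics/ and viewed, at most 10 in all, crops included, and the job is handed in when it is done.

Besides the shell and the picture viewer there is one more tool, called by a JSON object that holds its "api" and its "payload", one argument or row to a line. jog_arm: Moves the arm, as the interface text tells. Its arguments: {"type":"object","properties":{"steps":{"type":"array","items":{"type":"array","items":{"type":"array","items":{"type":"number"}}}},"newtons":{"type":"number"}},"required":["steps"]}

```bash
mkdir -p pics; cat > h.py <<'E'
import numpy as np, cv2
from station import arm, vision
def K(f):
    F=240/np.tan(np.radians(f["vfov"])/2); return np.array([[F,0,f["cx"]],[0,F,f["cy"]],[0,0,1.]]), np.array([f["k1"],0,0,0.])
def ray(f,uv):
    k,d=K(f); n=cv2.undistortPoints(np.array([[uv]],float),k,d)[0,0]
    E=np.array(f["extrinsics"]); R=E[:3,:3]; return -R.T@E[:3,3], R.T@np.array([n[0],n[1],1])
def onz(f,uv,z):
    o,r=ray(f,uv); return o+r*(z-o[2])/r[2]
def proj(f,P):
    k,d=K(f); E=np.array(f["extrinsics"]); return cv2.projectPoints(np.array(P,float).reshape(-1,3),cv2.Rodrigues(E[:3,:3])[0],E[:3,3],k,d)[0][:,0]
def save(f,n): cv2.imwrite(n,f["color"][:,:,::-1])
E
python3 - <<'E'
from h import *
import pickle
fs={}
for n in("scene","top"):
    f=fs[n]=vision.grab_frame(n); save(f,f"pics/{n}0.png"); print(n,f["vfov"],f["cx"],f["cy"],f["k1"],ray(f,(320,240)))
pickle.dump(fs,open("f0.pkl","wb"))
print(arm.get_state())
E
```

```text
scene 44.336251565212315 329.6366332067615 237.45013495647711 0.05670097622116854 (array([ 1.29840307, -0.16322251,  0.82353538]), array([-0.7598567 ,  0.15921344, -0.63051983]))
top 44.337616935155516 317.08611651536415 230.78086577854293 -0.1582279298912956 (array([0.34501646, 0.01728605, 1.19536939]), array([ 0.16808457,  0.00605822, -0.98589064]))
{'t': 0.1, 'q': array([-1.05988574e+00,  3.59292312e-01,  1.11525902e-02, -3.32914236e-04,
       -1.22409167e+00, -2.88101706e-01]), 'qd': array([ 0.00099289, -0.0013938 ,  0.00206797,  0.00023095, -0.00044184,
       -0.00227179]), 'joint_efforts': array([-2.06312514e-03, -5.84161663e+01,  2.93751776e+01,  7.01551393e+00,
        1.01268434e-02, -6.25587109e-05]), 'eef_pos': array([ 0.14904041, -0.65788977,  0.22572774]), 'ee_rot': array([ 3.14012780e+00, -1.07708543e-04, -2.91889704e+00]), 'force': array([0.5563941 , 0.33384727, 0.26758391]), 'moment': array([-0.04813435,  0.04642349,  0.01007178]), 'gripper_force': 0.0, 'width': 0.08777883430252358}
```

View pics/scene0.png

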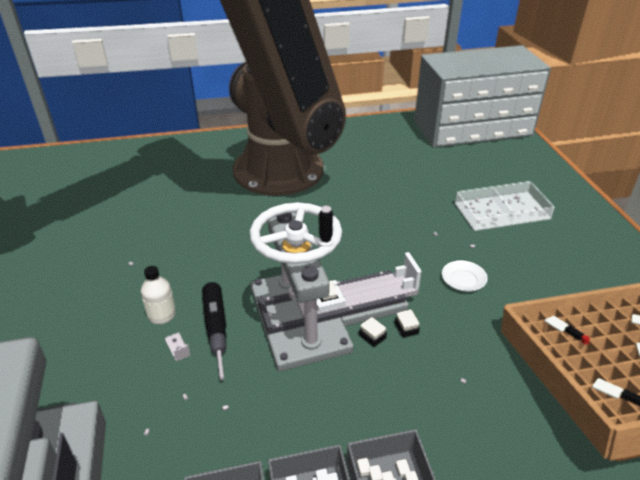

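View pics/top0.png

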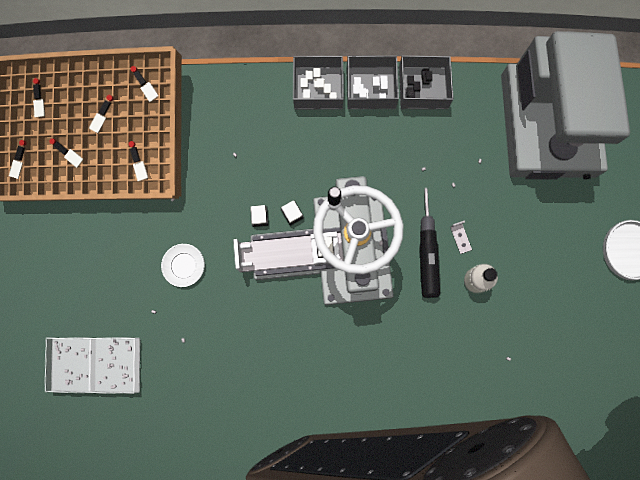

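```bash
python3 - <<'E'
from h import *
import pickle
fs=pickle.load(open("f0.pkl","rb"))
c=fs["top"]["color"][165:315,225:415,::-1]; cv2.imwrite("pics/topc.png",cv2.resize(c,None,fx=4,fy=4,interpolation=cv2.INTER_CUBIC))
c=fs["scene"]["color"][195:370,240:430,::-1]; cv2.imwrite("pics/scc.png",cv2.resize(c,None,fx=3.4,fy=3.4,interpolation=cv2.INTER_CUBIC))
E
```

```text
(no output)
```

View pics/topc.png

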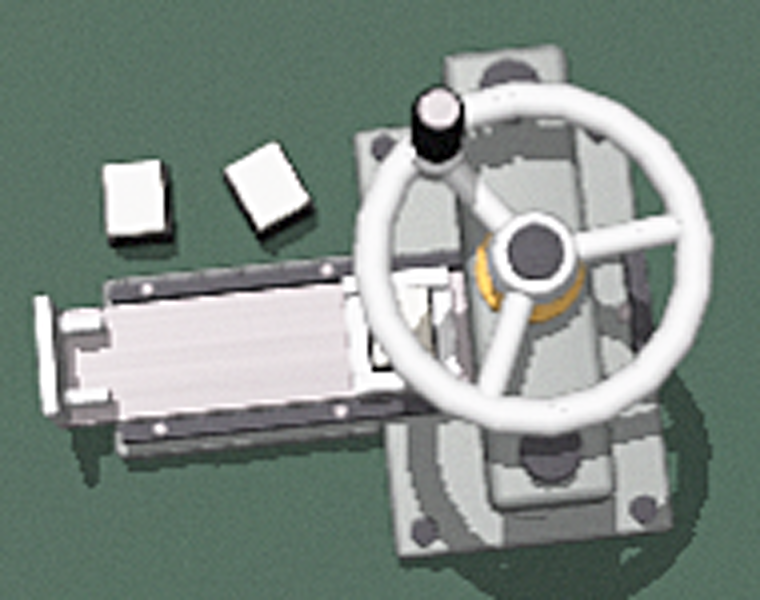

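View pics/scc.png

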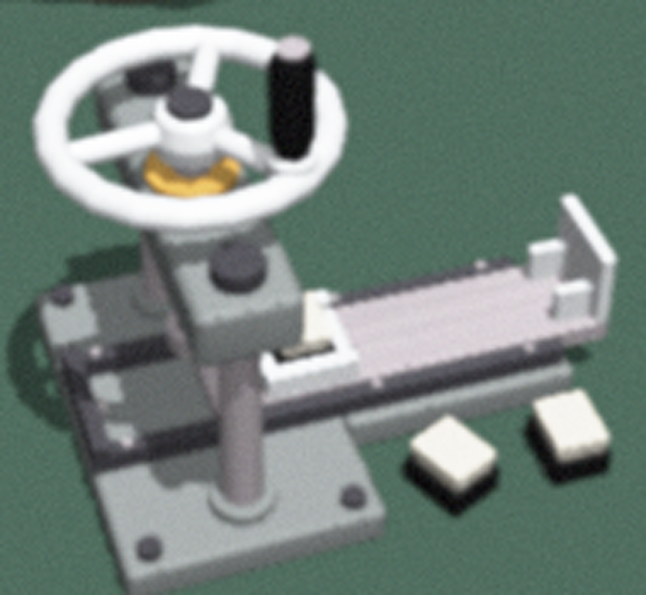

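```bash
python3 - <<'E'
from h import *
import pickle
from scipy.optimize import least_squares
fs=pickle.load(open("f0.pkl","rb"))
T,S=fs["top"],fs["scene"]
t=lambda x,y:(225+x/4-.37,165+y/4-.37)
s=lambda x,y:(240+x/3.4-.35,195+y/3.4-.35)
for n,a in dict(rim=(T,t(533.5,257.5),.212),nut=(T,t(535,247),.228),handle=(T,t(439,107),.284),nl=(T,t(400,557),.022),nr=(T,t(670,527),.022),fl=(T,t(360,133),.022),p1=(T,t(36,297),.084),p2=(T,t(42,418),.084),
  Srim=(S,s(190,127),.212),Snut=(S,s(190,103),.228),Shandle=(S,s(294,47),.284),Sp1=(S,s(614,262),.084),Sp2=(S,s(573,196),.084),Snl=(S,s(130,592),.022),Snr=(S,s(384,525),.022)).items(): print(n,onz(*a).round(4))
E
```

```text
rim [ 0.5312 -0.0414  0.212 ]
nut [ 0.5326 -0.0411  0.228 ]
handle [ 5.789e-01 -5.000e-04  2.840e-01]
nl [0.4163 0.016  0.022 ]
nr [ 0.4302 -0.1185  0.022 ]
fl [0.6327 0.035  0.022 ]
p1 [0.5377 0.1903 0.084 ]
p2 [0.4791 0.1862 0.084 ]
Srim [ 0.5319 -0.0444  0.212 ]
Snut [ 0.5334 -0.0442  0.228 ]
Shandle [ 0.5741 -0.0015  0.284 ]
Sp1 [0.539  0.1868 0.084 ]
Sp2 [0.4807 0.1829 0.084 ]
Snl [ 0.6556 -0.1025  0.022 ]
Snr [0.6414 0.0318 0.022 ]
```

```bash
cat >> h.py <<'E'
from scipy.spatial.transform import Rotation as Ro
def rel(x,y,z,yawdeg,x0=None):
    s=arm.get_state(); R=Ro.from_euler("xyz",s["ee_rot"]) if x0 is None else x0[1]; p=s["eef_pos"] if x0 is None else x0[0]
    d=R.inv().apply(np.array([x,y,z])-p)/.25; Rt=Ro.from_euler("xyz",[np.pi,0,np.radians(yawdeg)])
    return np.r_[d,(R.inv()*Rt).as_rotvec()/np.radians(45)].round(3)
E
true
```

{"api": "jog_arm", "payload": {
  "steps": [
    [[255, -0.1, 0.06, -0.3, 0, 0, 0], [255, -0.3, 0.2, -0.54, 0, 0, -0.2], [255, -0.5, 0.31, -0.54, 0, 0, -0.4], [255, -0.65, 0.4, -0.54, 0, 0, -0.55], [255, -0.8, 0.5, -0.54, 0, 0, -0.7], [255, -0.9, 0.56, -0.54, 0, 0, -0.85], [255, -1, 0.62, -0.54, 0, 0, -1], [255, -1, 0.62, -0.54, 0, 0, -1]]
  ]
}}

```text
t: 0.9
eef_pos: [0.3621, -0.4485, 0.3618]
ee_rot: [-3.141, 0.001, -2.125]
force: [0.2, 0.1, 0.1]
width: 0.0292
gripper_force: 0.0
```

```bash
python3 -c "
from h import *
s=arm.get_state();print(s['q'].round(3))
print(rel(.52,-.2,.36,-84.5),rel(.51,.05,.36,-84.5),rel(.49,.27,.36,-84.5))"
```

```text
[-5.530e-01  1.380e-01  2.000e-02 -1.000e-03 -1.452e+00 -1.000e-03]
[-1.178e+00 -1.500e-02  8.000e-03 -2.000e-03  1.000e-03 -8.270e-01] [-2.007e+00  5.450e-01  9.000e-03 -2.000e-03  1.000e-03 -8.270e-01] [-2.713e+00  1.076e+00  9.000e-03 -2.000e-03  1.000e-03 -8.270e-01]
```

{"api": "jog_arm", "payload": {
  "steps": [
    [[255, -0.2, 0, 0, 0, 0, -0.15], [255, -0.4, 0, 0, 0, 0, -0.3], [255, -0.6, 0, 0, 0, 0, -0.45], [255, -0.75, 0, 0, 0, 0, -0.6], [255, -0.9, 0, 0, 0, 0, -0.75], [255, -1, 0, 0, 0, 0, -0.83], [255, -1, 0, 0, 0, 0, -0.83]]
  ]
}}

```text
t: 1.6
eef_pos: [0.4932, -0.2383, 0.3609]
ee_rot: [3.141, 0.001, -1.477]
force: [0.1, 0.2, -0.8]
width: -0.0
gripper_force: 0.0
```

```bash
python3 -c "
from h import *
s=arm.get_state();print(s['q'].round(3),s['width'])
print(rel(.5,.01,.36,-84.5),rel(.499,.27,.36,-84.5))"
```

```text
[-9.300e-02  8.900e-02 -3.800e-02 -1.000e-03 -1.444e+00  1.860e-01] -3.1421826635362005e-05
[-0.986 -0.12   0.004  0.001  0.001 -0.003] [-2.022e+00 -2.130e-01  5.000e-03  1.000e-03  1.000e-03 -3.000e-03]
```

{"api": "jog_arm", "payload": {
  "steps": [
    [[255, -0.2, -0.02, 0, 0, 0, 0], [255, -0.4, -0.04, 0, 0, 0, 0], [255, -0.6, -0.06, 0, 0, 0, 0], [255, -0.8, -0.08, 0, 0, 0, 0], [255, -1, -0.11, 0, 0, 0, 0]]
  ]
}}

```text
t: 2.1
eef_pos: [0.4964, 0.0105, 0.3617]
ee_rot: [-3.141, 0.0, -1.483]
force: [1.9, 0.9, 0.2]
width: 0.0007
gripper_force: 0.0
```

{"api": "jog_arm", "payload": {
  "steps": [
    [[255, -0.2, -0.02, 0, 0, 0, 0], [255, -0.4, -0.04, 0, 0, 0, 0], [255, -0.6, -0.06, 0, 0, 0, 0], [255, -0.8, -0.08, 0, 0, 0, 0], [255, -1, -0.1, 0, 0, 0, 0], [255, -1, -0.1, 0, 0, 0, 0]]
  ]
}}

```text
t: 2.7
eef_pos: [0.4995, 0.2647, 0.3597]
ee_rot: [3.14, -0.001, -1.479]
force: [1.0, -0.5, -0.1]
width: 0.0006
gripper_force: 0.0
```

```bash
python3 -c "
from h import *
s=arm.get_state();print(s['q'].round(3),s['width'])
y=np.array([-.0958,.9954]);a=np.array([.532,-.0425])
for d in (.26,.245,.1845): print(d,rel(*(a+d*y),.056,-84.5))"
```

```text
[ 8.330e-01  1.210e-01 -4.000e-03 -1.000e-03 -1.447e+00 -7.410e-01] 0.000597820754585987
0.26 [ 1.940e-01 -1.500e-02  1.215e+00  3.000e-03 -1.000e-03 -6.000e-03]
0.245 [ 2.540e-01 -1.500e-02  1.215e+00  3.000e-03 -1.000e-03 -6.000e-03]
0.1845 [ 4.960e-01 -1.600e-02  1.215e+00  3.000e-03 -1.000e-03 -6.000e-03]
```

{"api": "jog_arm", "payload": {
  "steps": [
    [[255, 0, 0, 0.2, 0, 0, 0], [255, 0, 0, 0.4, 0, 0, 0], [255, 0, 0, 0.6, 0, 0, 0], [255, 0.05, 0, 0.8, 0, 0, 0], [255, 0.1, -0.01, 1, 0, 0, 0], [255, 0.1, -0.01, 1, 0, 0, 0]]
  ]
}}

```text
t: 3.3
eef_pos: [0.501, 0.2314, 0.1055]
ee_rot: [3.132, -0.006, -1.485]
force: [0.1, -0.7, -0.1]
width: 0.0003
gripper_force: 0.0
```

{"api": "jog_arm", "payload": {
  "steps": [
    [[255, 0, 0, 0.1, 0, 0, 0], [255, 0, 0, 0.21, 0, 0, 0], [255, 0, 0, 0.21, 0, 0, 0]]
  ]
}}

```text
t: 3.6
eef_pos: [0.5036, 0.2348, 0.0576]
ee_rot: [3.138, -0.002, -1.483]
force: [0.0, -0.2, 0.0]
width: 0.0008
gripper_force: 0.0
```

```bash
python3 -c "
from h import *
y=np.array([-.0958,.9954]);a=np.array([.532,-.0425])
s=arm.get_state();print(s['eef_pos'],y@(s['eef_pos'][:2]-a))
for d in (.26,.245,.1845): print(d,rel(*(a+d*y),.056,-84.5))
f=vision.grab_frame('scene');cv2.imwrite('pics/s1.png',cv2.resize(f['color'][170:370,230:480,::-1],None,fx=3,fy=3,interpolation=cv2.INTER_CUBIC))"
```

```text
[0.50361512 0.23483661 0.05763479] 0.2787801327215843
0.26 [ 0.075 -0.007  0.007  0.004 -0.003 -0.01 ]
0.245 [ 0.135 -0.008  0.007  0.004 -0.003 -0.01 ]
0.1845 [ 0.377 -0.01   0.007  0.004 -0.003 -0.01 ]
```

View pics/s1.png

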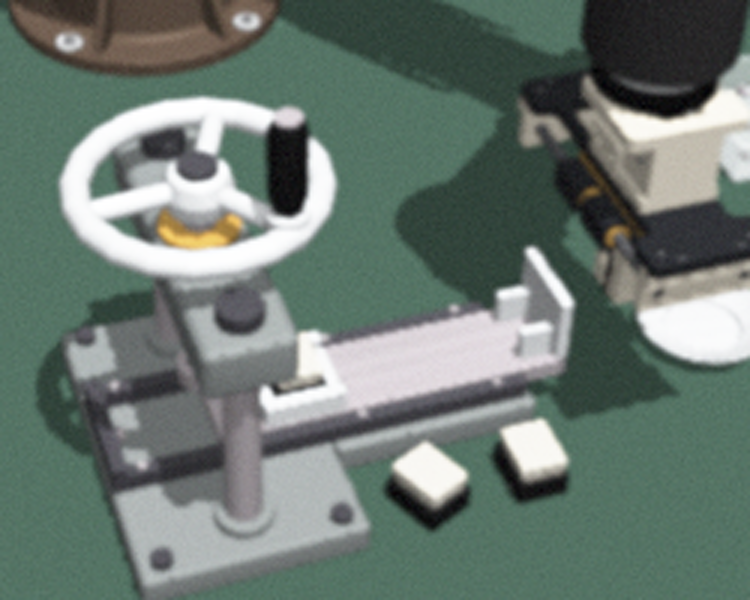

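{"api": "jog_arm", "payload": {
  "steps": [
    [[255, 0.05, 0, 0, 0, 0, 0], [255, 0.1, 0, 0, 0, 0, 0], [255, 0.13, 0, 0, 0, 0, 0], [255, 0.16, 0, 0, 0, 0, 0], [255, 0.19, 0, 0, 0, 0, 0], [255, 0.22, 0, 0, 0, 0, 0], [255, 0.25, 0, 0, 0, 0, 0], [255, 0.28, 0, 0, 0, 0, 0]]
  ]
}}

```text
t: 4.45
eef_pos: [0.5113, 0.1663, 0.0594]
ee_rot: [-3.14, 0.001, -1.481]
force: [0.6, 3.6, 2.7]
width: 0.0004
gripper_force: 1.7
```

{"api": "jog_arm", "payload": {
  "steps": [
    [[255, 0.02, 0, 0, 0, 0, 0], [255, 0.035, 0, 0, 0, 0, 0], [255, 0.05, 0, 0, 0, 0, 0], [255, 0.06, 0, 0, 0, 0, 0], [255, 0.07, 0, 0, 0, 0, 0]]
  ]
}}

```text
t: 4.95
eef_pos: [0.5123, 0.1488, 0.059]
ee_rot: [-3.141, 0.0, -1.481]
force: [2.4, 3.5, 0.2]
width: 0.0008
gripper_force: 1.6
```

```bash
python3 -c "
from h import *
y=np.array([-.0958,.9954]);a=np.array([.532,-.0425])
s=arm.get_state();print(s['eef_pos'],y@(s['eef_pos'][:2]-a))
for d in (.26,.245,.1845): print(d,rel(*(a+d*y),.056,-84.5))"
```

```text
[0.51231474 0.14878461 0.05900512] 0.1922905460374171
0.26 [-0.271 -0.003  0.012 -0.     0.    -0.008]
0.245 [-0.211 -0.004  0.012 -0.     0.    -0.008]
0.1845 [ 0.031 -0.005  0.012 -0.     0.    -0.008]
```

{"api": "jog_arm", "payload": {
  "steps": [
    [[255, 0.008, 0, 0, 0, 0, 0], [255, 0.016, 0, 0, 0, 0, 0], [255, 0.02, 0, 0, 0, 0, 0]]
  ]
}}

```text
t: 5.25
eef_pos: [0.5125, 0.1437, 0.059]
ee_rot: [3.141, -0.0, -1.482]
force: [2.9, 4.0, 0.5]
width: 0.0004
gripper_force: 1.5
```

{"api": "jog_arm", "payload": {
  "steps": [
    [[255, 0.006, 0, 0, 0, 0, 0], [255, 0.012, 0, 0, 0, 0, 0]]
  ]
}}

```text
t: 5.45
eef_pos: [0.5128, 0.1417, 0.059]
ee_rot: [-3.141, 0.001, -1.482]
force: [-3.6, 15.8, 1.8]
width: 0.0005
gripper_force: 7.5
```

{"api": "jog_arm", "payload": {
  "steps": [
    [[255, 0.004, 0, 0, 0, 0, 0], [255, 0.008, 0, 0, 0, 0, 0]]
  ]
}}

```text
t: 5.65
eef_pos: [0.5129, 0.1416, 0.0591]
ee_rot: [-3.14, 0.004, -1.482]
force: [-7.8, 22.2, 2.0]
width: 0.0002
gripper_force: 11.7
```

{"api": "jog_arm", "payload": {
  "steps": [
    [[255, -0.1, 0, 0, 0, 0, 0], [255, -0.25, 0, 0, 0, 0, 0], [255, -0.35, 0, -0.15, 0, 0, 0], [255, -0.4, 0, -0.35, 0, 0, 0], [255, -0.4, 0, -0.55, 0, 0, 0], [255, -0.4, 0, -0.75, 0, 0, 0], [255, -0.4, 0, -1, 0, 0, 0], [255, -0.4, 0, -1, 0, 0, 0]]
  ]
}}

```text
t: 6.45
eef_pos: [0.5049, 0.2382, 0.3147]
ee_rot: [-3.136, 0.002, -1.481]
force: [0.6, 0.1, 0.4]
width: 0.0004
gripper_force: 0.0
```

```bash
python3 -c "
from h import *
print(arm.get_state()['eef_pos'])
print(rel(.5425,.0385,.35,-46.6))
c=np.array([.0215,.062])
for d in range(5,46,5):
  r=np.radians(d);R=np.array([[np.cos(r),-np.sin(r)],[np.sin(r),np.cos(r)]]);print(d,((c-R@c)/.25).round(3),round(d/45,3))
f=vision.grab_frame('scene');cv2.imwrite('pics/s2.png',cv2.resize(f['color'][170:370,230:480,::-1],None,fx=3,fy=3,interpolation=cv2.INTER_CUBIC))"
```

```text
[0.50492819 0.23820634 0.31470242]
[ 0.809 -0.079 -0.143 -0.007  0.    -0.851]
5 [ 0.022 -0.007] 0.111
10 [ 0.044 -0.011] 0.222
15 [ 0.067 -0.014] 0.333
20 [ 0.09  -0.014] 0.444
25 [ 0.113 -0.013] 0.556
30 [ 0.136 -0.01 ] 0.667
35 [ 0.158 -0.004] 0.778
40 [0.18  0.003] 0.889
45 [0.201 0.012] 1.0
```

View pics/s2.png

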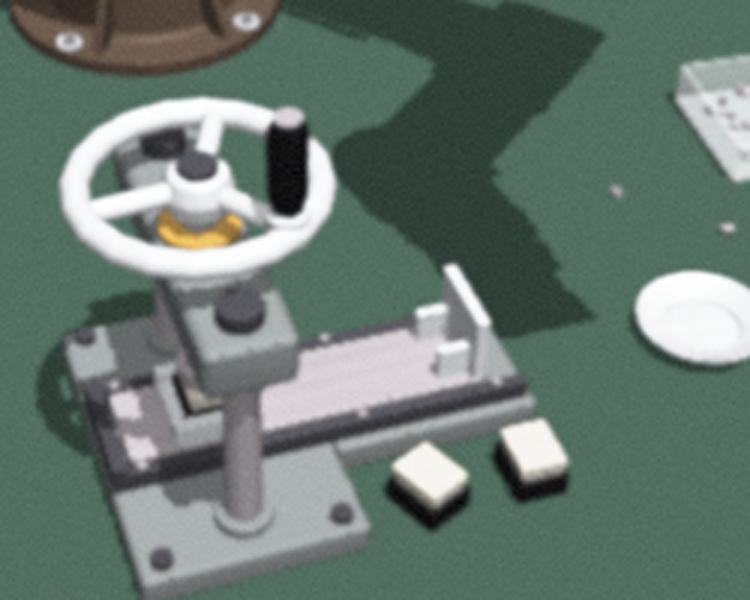

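The picture shows the plate now at about (470,320) in the crop and the nest under the crosshead at (200,395), so the slide is home. Next is the handle.

{"api": "jog_arm", "payload": {
  "steps": [
    [[255, 0.1, 0, -0.14, 0, 0, -0.1], [255, 0.25, -0.02, -0.14, 0, 0, -0.25], [255, 0.4, -0.04, -0.14, 0, 0, -0.4], [255, 0.55, -0.05, -0.14, 0, 0, -0.55], [255, 0.7, -0.07, -0.14, 0, 0, -0.7], [255, 0.81, -0.08, -0.14, 0, 0, -0.85], [255, 0.81, -0.08, -0.14, 0, 0, -0.85]]
  ]
}}

```text
t: 7.2
eef_pos: [0.5409, 0.0352, 0.3427]
ee_rot: [3.138, 0.001, -0.813]
force: [-1.0, -0.0, 0.2]
width: 0.0004
gripper_force: 0.0
```

{"api": "jog_arm", "payload": {
  "steps": [
    [[255, 0, 0, 0.15, 0, 0, 0], [255, 0, 0, 0.3, 0, 0, 0], [255, 0, 0, 0.43, 0, 0, 0], [255, 0, 0, 0.43, 0, 0, 0]]
  ]
}}

```text
t: 7.6
eef_pos: [0.5382, 0.0377, 0.2313]
ee_rot: [3.132, 0.005, -0.816]
force: [-0.0, -0.2, -0.3]
width: 0.0002
gripper_force: 0.0
```

```bash
python3 -c "
from h import *
s=arm.get_state();print(s['eef_pos'],s['ee_rot'],s['q'])
print(rel(.5622,.0157,.24,-46.6))"
```

```text
[0.53819553 0.0376771  0.23131063] [ 3.13201579  0.0050891  -0.81586154] [ 0.43200784  0.13938584 -0.27084839 -0.00193945 -1.1712596   0.3237153 ]
[ 0.13  -0.009 -0.036  0.012  0.006 -0.003]
```

{"api": "jog_arm", "payload": {
  "steps": [
    [[255, 0.0, 0, -0.04, 0, 0, 0], [255, 0.05, -0.005, -0.04, 0.01, 0.005, 0], [255, 0.1, -0.01, -0.04, 0.01, 0.005, 0], [255, 0.12, -0.01, -0.04, 0.01, 0.005, 0], [255, 0.13, -0.01, -0.04, 0.01, 0.005, 0], [255, 0.13, -0.01, -0.04, 0.01, 0.005, 0]]
  ]
}}

```text
t: 8.2
eef_pos: [0.5665, 0.0163, 0.2466]
ee_rot: [-3.134, -0.004, -0.815]
force: [-0.4, 0.0, -1.3]
width: 0.0005
gripper_force: 0.0
```

```bash
python3 -c "
from h import *
s=arm.get_state();print(s['eef_pos'],s['ee_rot'],s['q'],s['force'],s['gripper_force'])
print(rel(.5622,.0157,.24,-46.6))"
```

```text
[0.56649406 0.01634307 0.24663564] [-3.13375741 -0.0038677  -0.8147653 ] [ 3.74569365e-01  1.63149303e-01 -2.07390951e-01  7.24185452e-04
 -1.19154426e+00  3.81211630e-01] [-0.41606238  0.04744222 -1.30867414] 0.0
[-0.01   0.014  0.026 -0.01  -0.005 -0.002]
```

{"api": "jog_arm", "payload": {
  "steps": [
    [[255, 0.022, 0.0, 0.01, -0.01, 0, 0.111], [255, 0.044, -0.005, 0.01, -0.01, 0, 0.222], [255, 0.067, -0.008, 0.01, -0.01, 0, 0.333], [255, 0.09, -0.008, 0.01, -0.01, 0, 0.444], [255, 0.113, -0.007, 0.01, -0.01, 0, 0.556], [255, 0.136, -0.004, 0.01, -0.01, 0, 0.667], [255, 0.158, 0.002, 0.01, -0.01, 0, 0.778], [255, 0.18, 0.009, 0.01, -0.01, 0, 0.889]]
  ]
}}

```text
t: 9.0
eef_pos: [0.5956, -0.0169, 0.2441]
ee_rot: [-3.14, 0.0, -1.515]
force: [-0.1, 2.6, 0.7]
width: 0.0007
gripper_force: 1.8
```

```bash
cat >> h.py <<'E'
A=np.array([.532,-.0425])
def st(off=.0215):
    s=arm.get_state(); p=s["eef_pos"]; yaw=s["ee_rot"][2]; v=p[:2]-A
    R=Ro.from_euler("xyz",s["ee_rot"]); 
    # handle angle if touching the face: handle on circle with face distance off
    n=np.array([np.cos(yaw),np.sin(yaw)]); k=v@n+off   # handle.n = k
    th=np.degrees(yaw+np.arccos(k/.062))
    print("p",p.round(4),"yaw",np.degrees(yaw).round(1),"handle",th.round(1),"q1,5,6",s["q"][[0,4,5]].round(2),"F",s["force"].round(1), "tilt",np.degrees(s["ee_rot"][:2]).round(2))
    return s
def plan(angs,off=.0215,z=.244,flip=0):
    # rows to push handle to these world angles (deg)
    for a in angs:
        r=np.radians(a);u=np.array([np.sin(r),-np.cos(r)]);p=A+.062*np.array([np.cos(r),np.sin(r)])-off*u
        print(a,rel(*p,z,a-90+flip).tolist())
E
python3 -c "
from h import *
st();plan([3,-2,-7,-12,-17,-22,-27,-32,-37])"
```

```text
p [ 0.5956 -0.0169  0.2441] yaw -86.8 handle 3.7 q1,5,6 [ 0.3  -1.21 -0.24] F [-0.1  2.6  0.7] tilt [-1.7992e+02  2.0000e-02]
3 [0.003, 0.011, 0.001, -0.002, 0.0, 0.004]
-2 [0.025, 0.005, 0.001, -0.002, 0.001, 0.115]
-7 [0.047, 0.0, 0.001, -0.002, 0.001, 0.226]
-12 [0.07, -0.002, 0.001, -0.002, 0.001, 0.337]
-17 [0.093, -0.003, 0.001, -0.002, 0.001, 0.448]
-22 [0.116, -0.001, 0.001, -0.002, 0.001, 0.559]
-27 [0.138, 0.002, 0.001, -0.002, 0.001, 0.671]
-32 [0.161, 0.007, 0.001, -0.002, 0.001, 0.782]
-37 [0.182, 0.015, 0.001, -0.002, 0.001, 0.893]
```

{"api": "jog_arm", "payload": {
  "steps": [
    [[255, 0.025, 0.005, 0, 0, 0, 0.115], [255, 0.047, 0, 0, 0, 0, 0.226], [255, 0.07, -0.002, 0, 0, 0, 0.337], [255, 0.093, -0.003, 0, 0, 0, 0.448], [255, 0.116, -0.001, 0, 0, 0, 0.559], [255, 0.138, 0.002, 0, 0, 0, 0.671], [255, 0.161, 0.007, 0, 0, 0, 0.782], [255, 0.182, 0.015, 0, 0, 0, 0.893]]
  ]
}}

```text
t: 9.8
eef_pos: [0.5949, -0.0625, 0.2442]
ee_rot: [-3.14, 0.002, -2.217]
force: [1.4, 4.2, 0.4]
width: 0.0009
gripper_force: 2.0
```

```bash
python3 -c "
from h import *
st();plan(range(-42,-83,-5))"
```

```text
p [ 0.5949 -0.0625  0.2442] yaw -127.0 handle -36.7 q1,5,6 [ 0.22 -1.21 -0.87] F [1.4 4.2 0.4] tilt [-1.7991e+02  1.0000e-01]
-42 [0.023, -0.005, 0.001, -0.002, 0.002, 0.111]
-47 [0.046, -0.01, 0.001, -0.002, 0.002, 0.222]
-52 [0.069, -0.013, 0.001, -0.002, 0.003, 0.333]
-57 [0.091, -0.013, 0.001, -0.002, 0.003, 0.444]
-62 [0.114, -0.012, 0.001, -0.002, 0.003, 0.555]
-67 [0.137, -0.009, 0.001, -0.001, 0.003, 0.666]
-72 [0.159, -0.003, 0.0, -0.001, 0.003, 0.778]
-77 [0.181, 0.004, 0.0, -0.001, 0.003, 0.889]
-82 [0.202, 0.013, 0.0, -0.001, 0.003, 1.0]
```

{"api": "jog_arm", "payload": {
  "steps": [
    [[255, 0.023, -0.006, 0, 0, 0, 0.111], [255, 0.046, -0.01, 0, 0, 0, 0.222], [255, 0.069, -0.013, 0, 0, 0, 0.333], [255, 0.091, -0.013, 0, 0, 0, 0.444], [255, 0.114, -0.012, 0, 0, 0, 0.555], [255, 0.137, -0.009, 0, 0, 0, 0.666], [255, 0.159, -0.003, 0, 0, 0, 0.778], [255, 0.181, 0.004, 0, 0, 0, 0.889]]
  ]
}}

```text
t: 10.6
eef_pos: [0.5682, -0.0984, 0.2444]
ee_rot: [-3.14, 0.005, -2.915]
force: [6.5, 1.0, -2.7]
width: 0.0006
gripper_force: 3.1
```

{"api": "jog_arm", "payload": {
  "steps": [
    [[255, 0.023, -0.006, 0, 0, 0, 0.111], [255, 0.046, -0.01, 0, 0, 0, 0.222], [255, 0.069, -0.013, 0, 0, 0, 0.333], [255, 0.091, -0.013, 0, 0, 0, 0.444], [255, 0.114, -0.012, 0, 0, 0, 0.555], [255, 0.137, -0.009, 0, 0, 0, 0.666], [255, 0.159, -0.003, 0, 0, 0, 0.778], [255, 0.181, 0.004, 0, 0, 0, 0.889]]
  ]
}}

```text
t: 11.4
eef_pos: [0.5232, -0.1087, 0.2444]
ee_rot: [3.142, 0.004, 2.67]
force: [5.0, -3.4, -1.9]
width: 0.0003
gripper_force: 3.0
```

```bash
python3 -c "
from h import *
st();plan(range(-122,-144,-5))"
```

```text
p [ 0.5232 -0.1087  0.2444] yaw 153.0 handle 243.7 q1,5,6 [ 0.16 -1.18 -2.21] F [ 5.  -3.4 -1.9] tilt [180.     0.22]
-122 [0.025, -0.003, 0.001, 0.0, 0.005, 0.11]
-127 [0.047, -0.007, 0.001, 0.001, 0.005, 0.221]
-132 [0.07, -0.01, 0.001, 0.001, 0.005, 0.333]
-137 [0.093, -0.011, 0.001, 0.001, 0.005, 0.444]
-142 [0.116, -0.009, 0.001, 0.001, 0.005, 0.555]
```

{"api": "jog_arm", "payload": {
  "steps": [
    [[255, 0.024, -0.005, 0, 0, 0, 0.111], [255, 0.046, -0.009, 0, 0, 0, 0.222], [255, 0.069, -0.012, 0, 0, 0, 0.333], [255, 0.091, -0.012, 0, 0, 0, 0.444], [255, 0.114, -0.011, 0, 0, 0, 0.555], [255, 0.137, -0.008, 0, 0, 0, 0.666]]
  ]
}}

```text
t: 12.0
eef_pos: [0.4909, -0.0953, 0.2443]
ee_rot: [3.141, 0.003, 2.146]
force: [2.8, -5.3, -1.4]
width: 0.0006
gripper_force: 3.0
```

{"api": "jog_arm", "payload": {
  "steps": [
    [[255, -0.06, 0, 0, 0, 0, 0], [255, -0.12, 0, 0, 0, 0, 0], [255, -0.12, 0, 0, 0, 0, -0.19], [255, -0.12, 0, 0, 0, 0, -0.38], [255, -0.12, 0, 0, 0, 0, -0.57], [255, -0.12, 0, 0, 0, 0, -0.76], [255, -0.12, 0, 0, 0, 0, -0.95], [255, -0.12, 0, 0, 0, 0, -1]]
  ]
}}

```text
t: 12.8
eef_pos: [0.5079, -0.1206, 0.2438]
ee_rot: [-3.141, 0.001, 2.942]
force: [-0.2, 0.1, -0.2]
width: 0.0007
gripper_force: 0.0
```

{"api": "jog_arm", "payload": {
  "steps": [
    [[255, 0, 0, 0, 0, 0, -0.19], [255, 0, 0, 0, 0, 0, -0.38], [255, 0, 0, 0, 0, 0, -0.57], [255, 0, 0, 0, 0, 0, -0.76], [255, 0, 0, 0, 0, 0, -0.95], [255, 0, 0, 0, 0, 0, -1]]
  ]
}}

```text
t: 13.4
eef_pos: [0.5079, -0.1205, 0.2438]
ee_rot: [-3.141, 0.0, -2.556]
force: [-0.1, 0.6, -0.1]
width: 0.0004
gripper_force: 0.0
```

{"api": "jog_arm", "payload": {
  "steps": [
    [[255, 0, 0, 0, 0, 0, -0.19], [255, 0, 0, 0, 0, 0, -0.38], [255, 0, 0, 0, 0, 0, -0.57], [255, 0, 0, 0, 0, 0, -0.76], [255, 0, 0, 0, 0, 0, -0.95], [255, 0, 0, 0, 0, 0, -1]]
  ]
}}

```text
t: 14.0
eef_pos: [0.5079, -0.1206, 0.2438]
ee_rot: [-3.141, -0.001, -1.77]
force: [-0.3, -0.5, 0.2]
width: 0.0005
gripper_force: 0.0
```

{"api": "jog_arm", "payload": {
  "steps": [
    [[255, 0, 0, 0, 0, 0, -0.19], [255, 0, 0, 0, 0, 0, -0.38], [255, 0, 0, 0, 0, 0, -0.57], [255, 0, 0, 0, 0, 0, -0.76], [255, 0, 0, 0, 0, 0, -0.95], [255, 0, 0, 0, 0, 0, -1], [255, 0, 0, 0, 0, 0, -1]]
  ]
}}

```text
t: 14.7
eef_pos: [0.5078, -0.1204, 0.2438]
ee_rot: [-3.141, -0.001, -0.99]
force: [0.7, -0.5, -0.3]
width: 0.0004
gripper_force: 0.0
```

```bash
python3 -c "
from h import *
st();plan([-147,-152,-157,-162,-167],flip=180)
f=vision.grab_frame('top');save(f,'pics/t1.png')"
```

```text
p [ 0.5078 -0.1204  0.2438] yaw -56.7 handle nan q1,5,6 [ 0.14 -1.18  0.44] F [ 0.7 -0.5 -0.3] tilt [-1.7999e+02 -5.0000e-02]
-147 [-0.123, -0.004, -0.001, -0.0, -0.001, 0.006]
-152 [-0.145, 0.003, -0.001, -0.0, -0.001, 0.117]
-157 [-0.167, 0.007, -0.001, -0.0, -0.001, 0.228]
-162 [-0.19, 0.01, -0.001, -0.0, -0.001, 0.339]
-167 [-0.213, 0.011, -0.001, -0.0, -0.001, 0.45]h.py:24: RuntimeWarning: invalid value encountered in arccos
  th=np.degrees(yaw+np.arccos(k/.062))
```

View pics/t1.png

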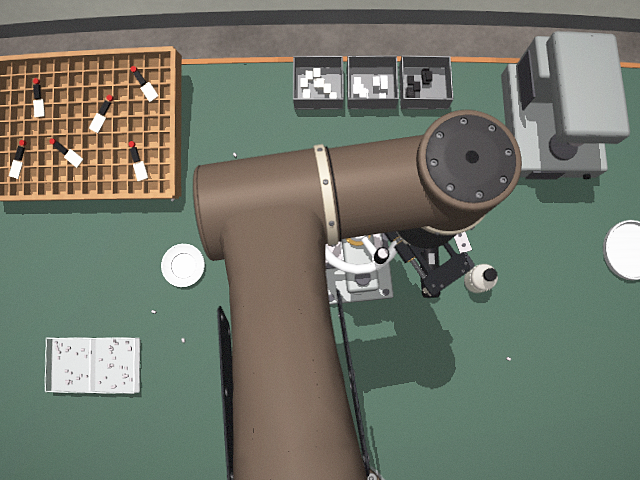

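{"api": "jog_arm", "payload": {
  "steps": [
    [[255, -0.06, 0, 0, 0, 0, 0], [255, -0.1, -0.003, 0, 0, 0, 0], [255, -0.123, -0.003, 0, 0, 0, 0.006], [255, -0.145, 0.003, 0, 0, 0, 0.117], [255, -0.167, 0.007, 0, 0, 0, 0.228], [255, -0.19, 0.01, 0, 0, 0, 0.339], [255, -0.213, 0.011, 0, 0, 0, 0.45]]
  ]
}}

```text
t: 15.45
eef_pos: [0.4751, -0.077, 0.2442]
ee_rot: [-3.141, -0.002, -1.348]
force: [1.1, -6.5, -1.3]
width: 0.0005
gripper_force: 2.8
```

{"api": "jog_arm", "payload": {
  "steps": [
    [[255, -0.023, 0.006, 0, 0, 0, 0.111], [255, -0.046, 0.01, 0, 0, 0, 0.222], [255, -0.069, 0.013, 0, 0, 0, 0.333], [255, -0.091, 0.013, 0, 0, 0, 0.444], [255, -0.114, 0.012, 0, 0, 0, 0.555], [255, -0.137, 0.009, 0, 0, 0, 0.666], [255, -0.159, 0.003, 0, 0, 0, 0.778], [255, -0.181, -0.004, 0, 0, 0, 0.889]]
  ]
}}

```text
t: 16.25
eef_pos: [0.4657, -0.0328, 0.2442]
ee_rot: [-3.14, -0.002, -2.047]
force: [0.0, -6.8, -0.6]
width: 0.0002
gripper_force: 3.1
```

```bash
cat >> h.py <<'E'
def st2(off=.0215):
    s=arm.get_state(); p=s["eef_pos"]; yaw=s["ee_rot"][2]-np.pi
    n=np.array([np.cos(yaw),np.sin(yaw)]); k=(p[:2]-A)@n+off
    print("p",p.round(4),"yaw",np.degrees(yaw).round(1),"handle",np.degrees(yaw+np.arccos(k/.062)).round(1),"q",s["q"].round(2),"F",s["force"].round(1))
E
python3 -c "
from h import *
st2();plan(range(-212,-248,-5),flip=180)"
```

```text
p [ 0.4657 -0.0328  0.2442] yaw -297.3 handle -207.0 q [ 0.36 -0.   -0.4   0.   -1.18 -0.83] F [ 0.  -6.8 -0.6]
-212 [-0.022, 0.001, 0.001, -0.002, -0.003, 0.105]
-217 [-0.044, 0.005, 0.001, -0.002, -0.003, 0.216]
-222 [-0.067, 0.008, 0.001, -0.002, -0.002, 0.327]
-227 [-0.09, 0.009, 0.0, -0.002, -0.002, 0.439]
-232 [-0.113, 0.008, 0.0, -0.002, -0.002, 0.55]
-237 [-0.135, 0.004, 0.0, -0.002, -0.002, 0.661]
-242 [-0.158, -0.001, 0.0, -0.003, -0.002, 0.772]
-247 [-0.179, -0.008, 0.0, -0.003, -0.002, 0.883]
```

{"api": "jog_arm", "payload": {
  "steps": [
    [[255, -0.022, 0.001, 0, 0, 0, 0.105], [255, -0.044, 0.005, 0, 0, 0, 0.216], [255, -0.067, 0.008, 0, 0, 0, 0.327], [255, -0.09, 0.009, 0, 0, 0, 0.439], [255, -0.113, 0.008, 0, 0, 0, 0.55], [255, -0.135, 0.004, 0, 0, 0, 0.661], [255, -0.158, -0.001, 0, 0, 0, 0.772], [255, -0.179, -0.008, 0, 0, 0, 0.883]]
  ]
}}

```text
t: 17.05
eef_pos: [0.4871, 0.0061, 0.244]
ee_rot: [-3.14, -0.002, -2.74]
force: [-3.7, -4.8, 1.5]
width: 0.0005
gripper_force: 3.2
```

{"api": "jog_arm", "payload": {
  "steps": [
    [[255, -0.023, 0.006, 0, 0, 0, 0.111], [255, -0.046, 0.01, 0, 0, 0, 0.222], [255, -0.069, 0.013, 0, 0, 0, 0.333], [255, -0.091, 0.013, 0, 0, 0, 0.444], [255, -0.114, 0.012, 0, 0, 0, 0.555], [255, -0.137, 0.009, 0, 0, 0, 0.666], [255, -0.159, 0.003, 0, 0, 0, 0.778], [255, -0.181, -0.004, 0, 0, 0, 0.889]]
  ]
}}

```text
t: 17.85
eef_pos: [0.529, 0.0237, 0.244]
ee_rot: [-3.14, -0.001, 2.845]
force: [-6.2, 0.2, 3.2]
width: 0.0004
gripper_force: 3.0
```

```bash
python3 -c "
from h import *
st2();plan(range(-290,-320,-4),flip=180)
f=vision.grab_frame('scene');cv2.imwrite('pics/s3.png',cv2.resize(f['color'][170:370,230:480,::-1],None,fx=3,fy=3,interpolation=cv2.INTER_CUBIC))"
```

```text
p [0.529  0.0237 0.244 ] yaw -17.0 handle 73.7 q [ 0.42  0.11 -0.28  0.   -1.19 -2.28] F [-6.2  0.2  3.2]
-290 [-0.016, 0.003, -0.0, -0.002, -0.001, 0.067]
-294 [-0.034, 0.007, -0.0, -0.002, -0.001, 0.155]
-298 [-0.052, 0.01, -0.0, -0.002, -0.001, 0.244]
-302 [-0.07, 0.012, -0.0, -0.002, -0.001, 0.333]
-306 [-0.088, 0.013, -0.0, -0.002, -0.001, 0.422]
-310 [-0.107, 0.012, -0.0, -0.002, -0.001, 0.511]
-314 [-0.125, 0.01, -0.0, -0.002, -0.001, 0.6]
-318 [-0.143, 0.007, -0.0, -0.002, -0.001, 0.689]
```

View pics/s3.png

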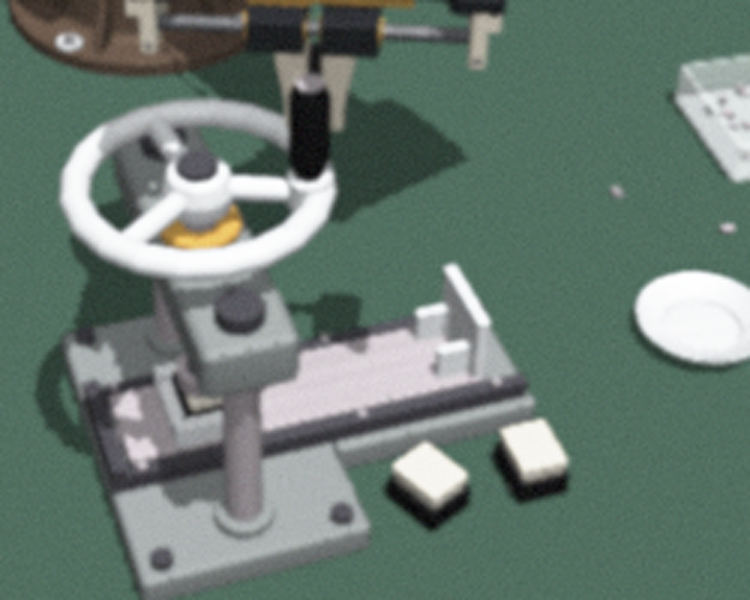

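{"api": "jog_arm", "payload": {
  "steps": [
    [[255, -0.016, 0.003, 0, 0, 0, 0.067], [255, -0.034, 0.007, 0, 0, 0, 0.155], [255, -0.052, 0.01, 0, 0, 0, 0.244], [255, -0.07, 0.012, 0, 0, 0, 0.333], [255, -0.088, 0.013, 0, 0, 0, 0.422], [255, -0.107, 0.012, 0, 0, 0, 0.511], [255, -0.116, 0.011, 0, 0, 0, 0.555], [255, -0.116, 0.011, 0, 0, 0, 0.555]]
  ]
}}

```text
t: 18.7
eef_pos: [0.5584, 0.0185, 0.244]
ee_rot: [3.142, 0.0, 2.413]
force: [-4.3, 1.8, 0.6]
width: 0.0005
gripper_force: 2.3
```

```bash
cat >> h.py <<'E'
import pickle
def cmp(name,cx,cy,w=14,h=22):
    f0=pickle.load(open("f0.pkl","rb"))[name]["color"]; f=vision.grab_frame(name)["color"]
    t=cv2.cvtColor(f0[cy-h:cy+h,cx-w:cx+w],7); m=cv2.matchTemplate(cv2.cvtColor(f[cy-h-15:cy+h+15,cx-w-15:cx+w+15],7),t,cv2.TM_CCOEFF_NORMED)
    _,v,_,(x,y)=cv2.minMaxLoc(m); sub=lambda a,b,c:(a-c)/(2*(a-2*b+c))
    print(name,"score",round(v,3),"shift",round(x-15+sub(m[y,x-1],m[y,x],m[y,x+1]),2),round(y-15+sub(m[y-1,x],m[y,x],m[y+1,x]),2))
E
python3 -c "
from h import *
st2();plan([-313,-314,-315,-316,-317],flip=180)
cmp('scene',326,225,10,18)
f=pickle.load(open('f0.pkl','rb'))
for n in('top','scene'):
  g=lambda a:proj(f[n],[*(A+.062*np.array([np.cos(np.radians(a)),np.sin(np.radians(a))])),.26])[0]
  print(n,g(43),g(44)-g(43),g(48)-g(43))"
```

```text
p [0.5584 0.0185 0.244 ] yaw -41.7 handle 47.7 q [ 0.38  0.16 -0.22  0.   -1.19 -2.68] F [-4.3  1.8  0.6]
-313 [-0.003, -0.003, 0.0, 0.0, 0.0, 0.028]
-314 [-0.008, -0.001, 0.0, 0.0, 0.0, 0.05]
-315 [-0.012, 0.0, 0.0, 0.0, 0.0, 0.073]
-316 [-0.016, 0.001, 0.0, 0.0, 0.0, 0.095]
-317 [-0.021, 0.002, 0.0, 0.0, 0.0, 0.117]
scene score 0.899 shift 2.43 -2.03
top [333.9847778  195.94768935] [-0.47570602  0.44592945] [-2.29751378  2.31007793]
scene [327.30253423 221.86344598] [ 0.38252745 -0.343808  ] [ 1.80606433 -1.75282072]
```

{"api": "jog_arm", "payload": {
  "steps": [
    [[255, -0.009, 0.001, 0, 0, 0, 0.045], [255, -0.018, 0.002, 0, 0, 0, 0.09], [255, -0.018, 0.002, 0, 0, 0, 0.09]]
  ]
}}

```text
t: 19.05
eef_pos: [0.5624, 0.0158, 0.244]
ee_rot: [3.141, 0.0, 2.343]
force: [-4.6, 2.2, 1.4]
width: 0.0004
gripper_force: 2.6
```

```bash
python3 -c "
from h import *
st2()
cmp('scene',326,225,10,18)"
```

```text
p [0.5624 0.0158 0.244 ] yaw -45.8 handle 43.4 q [ 0.38  0.16 -0.21  0.   -1.19 -2.75] F [-4.6  2.2  1.4]
scene score 0.931 shift 1.01 -0.78
```

{"api": "jog_arm", "payload": {
  "steps": [
    [[255, 0.1, 0, 0, 0, 0, 0], [255, 0.2, 0, -0.05, 0, 0, 0], [255, 0.4, 0, -0.25, 0, 0, 0], [255, 0.6, 0, -0.45, 0, 0, 0], [255, 0.8, 0, -0.45, 0, 0, 0], [255, 1, 0, -0.45, 0, 0, 0], [255, 1, 0, -0.45, 0, 0, 0]]
  ]
}}

```text
t: 19.8
eef_pos: [0.4322, 0.1457, 0.353]
ee_rot: [3.132, -0.047, 2.394]
force: [-0.2, 0.4, -0.7]
width: 0.0002
gripper_force: 0.0
```

```bash
python3 -c "
from h import *
st2()
cmp('scene',326,225,10,18);cmp('top',334,198,10,14)"
```

```text
p [0.4322 0.1457 0.353 ] yaw -42.9 handle nan q [ 0.72 -0.06 -0.19 -0.05 -1.44 -3.03] F [-0.2  0.4 -0.7]
scene score 0.966 shift 0.52 -0.4
top score 0.947 shift -0.79 0.63h.py:35: RuntimeWarning: invalid value encountered in arccos
  print("p",p.round(4),"yaw",np.degrees(yaw).round(1),"handle",np.degrees(yaw+np.arccos(k/.062)).round(1),"q",s["q"].round(2),"F",s["force"].round(1))
```

{"api": "jog_arm", "payload": {
  "steps": [
    [[255, 0, 0, 0, 0, 0, -0.15], [255, -0.1, 0, 0, 0, 0, -0.15], [255, -0.1, 0, 0, 0, 0, -0.15]]
  ]
}}

```text
t: 20.2
eef_pos: [0.4525, 0.1259, 0.3492]
ee_rot: [3.133, -0.045, 2.506]
force: [0.1, -0.1, -0.1]
width: 0.0006
gripper_force: 0.0
```

```bash
python3 -c "
from h import *
s=arm.get_state();print(s['eef_pos'],s['ee_rot'],s['q'].round(3))
print(rel(.5365,.045,.36,132.7))"
```

```text
[0.45254818 0.12588942 0.3491593 ] [ 3.13299711 -0.04504239  2.50595975] [ 0.652 -0.033 -0.173 -0.046 -1.436 -2.852]
[-0.46  -0.06  -0.065  0.005 -0.058  0.242]
```

{"api": "jog_arm", "payload": {
  "steps": [
    [[255, -0.15, -0.02, -0.07, 0, -0.03, 0.05], [255, -0.3, -0.04, -0.07, 0, -0.06, 0.1], [255, -0.4, -0.05, -0.07, 0.005, -0.06, 0.18], [255, -0.46, -0.06, -0.07, 0.005, -0.06, 0.24], [255, -0.46, -0.06, -0.07, 0.005, -0.06, 0.24]]
  ]
}}

```text
t: 20.7
eef_pos: [0.5362, 0.0453, 0.3613]
ee_rot: [3.141, -0.0, 2.315]
force: [-0.4, 0.4, 0.0]
width: 0.0005
gripper_force: 0.0
```

```bash
python3 -c "
from h import *
s=arm.get_state();print(s['eef_pos'],s['ee_rot'],s['q'].round(3))
print(rel(.5365,.045,.244,132.7))"
```

```text
[0.5362134  0.04534474 0.3612629 ] [ 3.14092840e+00 -4.61356661e-05  2.31474470e+00] [ 0.449  0.071 -0.058 -0.    -1.441 -2.846]
[-0.002 -0.     0.469  0.001 -0.    -0.002]
```

{"api": "jog_arm", "payload": {
  "steps": [
    [[255, 0, 0, 0.15, 0, 0, 0], [255, 0, 0, 0.3, 0, 0, 0], [255, 0, 0, 0.42, 0, 0, 0], [255, 0, 0, 0.47, 0, 0, 0], [255, 0, 0, 0.47, 0, 0, 0], [255, 0, 0, 0.47, 0, 0, 0]]
  ]
}}

```text
t: 21.3
eef_pos: [0.5364, 0.0474, 0.247]
ee_rot: [3.137, 0.002, 2.32]
force: [-0.1, 0.1, 0.7]
width: 0.0008
gripper_force: 0.0
```

```bash
python3 -c "
from h import *
s=arm.get_state();print(s['eef_pos'],s['ee_rot'],s['q'].round(3))
print(rel(.5639,.0150,.244,132.7))"
```

```text
[0.53640029 0.04741703 0.24703458] [3.13656698e+00 1.87286884e-03 2.31987133e+00] [ 0.453  0.117 -0.261  0.    -1.187 -2.845]
[-0.17  -0.008  0.012  0.006  0.002  0.005]
```

{"api": "jog_arm", "payload": {
  "steps": [
    [[255, -0.06, 0, 0, 0, 0, 0], [255, -0.11, -0.004, 0, 0, 0, 0], [255, -0.14, -0.008, 0, 0, 0, 0], [255, -0.14, -0.008, 0, 0, 0, 0], [255, -0.14, -0.008, 0, 0, 0, 0]]
  ]
}}

```text
t: 21.8
eef_pos: [0.5581, 0.0197, 0.2456]
ee_rot: [3.138, 0.001, 2.318]
force: [-0.0, 0.5, -0.2]
width: 0.0004
gripper_force: 0.0
```

```bash
python3 -c "
from h import *
st2();print(rel(.5639,.0150,.244,132.7))
cmp('scene',326,225,10,18)"
```

```text
p [0.5581 0.0197 0.2456] yaw -47.2 handle 48.7 q [ 0.39  0.15 -0.22 -0.   -1.19 -2.78] F [-0.   0.5 -0.2]
[-0.029  0.004  0.007  0.005  0.001  0.003]
scene score 0.922 shift 1.15 -0.78
```

{"api": "jog_arm", "payload": {
  "steps": [
    [[255, -0.012, 0.002, 0, 0, 0, 0], [255, -0.022, 0.004, 0, 0, 0, 0], [255, -0.029, 0.004, 0, 0, 0, 0], [255, -0.029, 0.004, 0, 0, 0, 0]]
  ]
}}

```text
t: 22.25
eef_pos: [0.5633, 0.0158, 0.2457]
ee_rot: [3.138, -0.0, 2.319]
force: [-4.7, 3.1, 1.5]
width: 0.0
gripper_force: 2.1
```

```bash
python3 -c "
from h import *
st2();print(rel(.5639,.0150,.244,132.7))
cmp('scene',326,225,10,18)"
```

```text
p [0.5633 0.0158 0.2457] yaw -47.1 handle 42.8 q [ 0.37  0.16 -0.21 -0.   -1.2  -2.77] F [-4.7  3.1  1.5]
[-0.004 -0.001  0.007  0.004 -0.     0.004]
scene score 0.927 shift 0.7 -0.7
```

{"api": "jog_arm", "payload": {
  "steps": [
    [[255, -0.002, 0, 0, 0, 0, 0], [255, -0.004, 0, 0, 0, 0, 0], [255, -0.004, 0, 0, 0, 0, 0]]
  ]
}}

```text
t: 22.6
eef_pos: [0.564, 0.0151, 0.2457]
ee_rot: [3.138, 0.0, 2.319]
force: [-4.3, 3.1, 2.9]
width: 0.0005
gripper_force: 2.6
```

```bash
python3 -c "
from h import *
st2()"
```

```text
p [0.564  0.0151 0.2457] yaw -47.1 handle 41.9 q [ 0.37  0.16 -0.21 -0.   -1.2  -2.77] F [-4.3  3.1  2.9]
```

{"api": "jog_arm", "payload": {
  "steps": [
    [[255, 0.1, 0, 0, 0, 0, 0], [255, 0.18, 0, -0.05, 0, 0, 0], [255, 0.25, 0, -0.25, 0, 0, -0.15], [255, 0.4, 0, -0.45, 0, 0, -0.33], [255, 0.6, 0, -0.5, 0, 0, -0.5], [255, 0.8, 0, -0.5, 0, 0, -0.68], [255, 1, 0, -0.5, 0, 0, -0.85], [255, 1, 0, -0.5, 0, 0, -1]]
  ]
}}

```text
t: 23.4
eef_pos: [0.3918, 0.2, 0.3715]
ee_rot: [3.137, 0.005, 3.113]
force: [0.9, 0.2, 0.0]
width: 0.0005
gripper_force: 0.0
```

```bash
python3 -c "
from h import *
s=arm.get_state();print(s['eef_pos'],s['q'].round(2))
cmp('scene',326,225,10,18);cmp('top',334,198,10,14);cmp('scene',326,225,8,15);cmp('top',334,198,8,12)
f=vision.grab_frame('scene');cv2.imwrite('pics/s4.png',cv2.resize(f['color'][170:370,230:480,::-1],None,fx=3,fy=3,interpolation=cv2.INTER_CUBIC))"
```

```text
[0.39184292 0.2000341  0.37146405] [ 0.92 -0.11 -0.22  0.   -1.46 -2.52]
scene score 0.99 shift -0.05 0.0
top score 0.994 shift -0.03 0.03
scene score 0.99 shift 0.06 -0.01
top score 0.993 shift -0.04 0.02
```

View pics/s4.png

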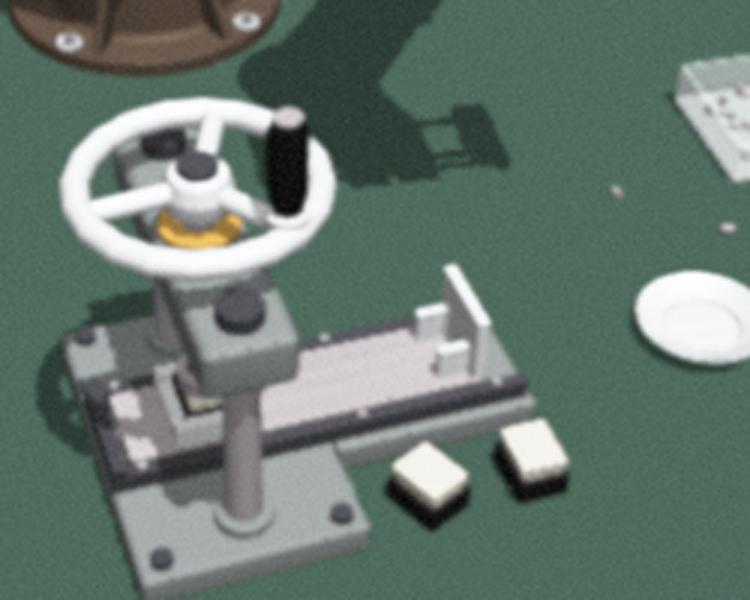

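The handle is back at (288,150) in the crop, within 0.1 px of its start in both cameras. The slide is home and the hand is clear.

```bash
python3 -c "
from station import arm
print(arm.job_done())"
```

```text
the job is handed in; nothing more can be done
None
```

The slide is home against its stop, the wheel has gone one full clockwise turn with the handle back within about 0.1 px of its start in both camera views, the hand is clear, and the job is handed in; I did not measure how far the cover went down.

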